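# Crack the seal of the dry box

## Robot

A 6-joint arm with a two-finger parallel gripper is mounted at the origin on the work surface. World frame = base frame: x ahead of the robot, y to its left, z up, the work surface at z = 0. Lengths are in m, angles in rad, forces in N, time in s.
With the tool pointing down it reaches from about 0.425 to 0.95 m from the base axis. Payload 3.5 kg.
Tool frame: the origin (TCP) lies at the very end of the fingers, on their centre line; the grasp point (between the pads) lies 19 mm behind it; z points along the fingers, y is the line along which they close (so a half turn about z gives the same grasp; the last joint's range is limited). The gripper opens to 85 mm and grips with 20 to 120 N. Pads are 22 mm wide; open, the fingers measure 114 mm over their backs; the gripper's body (76 mm by 85 mm) begins 54 mm behind the grasp point. The pads swing forward as they close: fully open they stand 13 mm farther back than shut.
Start: joints at [-1.378, 0.286, 1.577, -0, 1.279, -0.15], TCP at [0.227, -0.636, 0.231] pointing down, gripper open.
Joint ranges: [-2.77, 2.77], [-0.9, 2.22], [0.21, 2.48], [-1.53, 4.67], [0.24, 2.81], [-2.84, 2.84]. Speed limits (rad/s): [2.79, 2.79, 3.14, 3.14, 3.14, 3.14].

## Interface

Orientations are given as a unit quaternion [x, y, z, w].
In Python, from bench import telemetry, cams, job, find_in gives the robot as it stands.
- The arm moves only by the tool move_arm, never from a script. Its argument "motion" is a list of rows, each a list of 4 numbers: the shift along the tool's x, y, z in cm, then the turn about the tool's z in degrees. In form: [[x, y, z, yaw], ...]. A call has exactly 10 rows; each row shifts and turns the commanded pose from where the row before left it, along the tool's axes as they then stand; what a row does not reach is not made up. A row lasts 1/10 s, in which the tool goes at most 50 mm and 8.59 degrees, less where a joint would pass 70% of its speed; a pose out of reach is approached as far as the arm can. A call is refused whole if a number of a shift passes 5 or a number of a turn 8.59, either way. A call with a gripper value outside its range is refused whole. "gripper" is the finger opening in cm, from 0 to 8.54, set as the call begins (left out, the last holds). The fingers move at their own pace and stop on an object; "squeeze" is the grip in N (left out, the last holds). Time passes only in rows, so rows that do not move let the fingers close, or fill a call up. It gives the time, the measured TCP pose, the force, the opening and the grip force at its end, in the units of the state.
- telemetry.get_obs(): the state, without advancing time (a new reading comes with each control period).
- cams.camera(name): name is "side" or "top"; returns a dict with "pixels" (384x512x3 uint8, blue, green, red), "intrinsics" (3x3 intrinsics, pixels), "k1" (the pictures are not rectified: a ray, as slopes to the right and down, at radius r is drawn at 1 + k1 r^2 times it, then the intrinsics apply), "R" (3x3) and "t" (3): a world point X has camera coordinates R X + t. Camera axes: x right, y down, z forward; pixel columns grow to the right and rows downward; lengths in m; the calibration is good to about 2 mm. A picture is of the moment at which its call begins. There is no depth.
- job.sign_off(): hands the job in; it is judged then, once.
Trained networks look in the newest picture that a camera, given by its name, has taken for a name from the list of things; names that differ only in an ending like _2 or _b are one class to them, and where a whole thing is asked for, a point or a joint stands for the part that bears it (a point fixed in the world has none). Each returns a list of dicts, best first, with "confidence" (0 to 1); they miss things now and then, are a little off and sometimes report something else, mostly with a low value. They report only what shows in the picture. A call takes as long as a camera call.
- find_in(label, camera): "rect" ([left, top, right, bottom] in pixels, round what is visible of it).
The state is a dict: "time": time; "qpos": joint angles; "dq": joint speeds; "tau": joint torques, N m; "ee_pos": TCP position; "orientation": TCP orientation; "force": force on the tool from outside, world axes, zero at the start; "ft_torque": the same for the moment, N m; "opening": finger opening in m; "grasp_force": force on a finger pad.
Only numpy, scipy, OpenCV 4.12 (cv2) and the standard library are available. Lean on these libraries where they do the work, as an engineer would, in place of code of your own. Each camera call takes 0.05 s, during which the arm holds its last target. There are 200 camera calls.

## Task

The dry box of crimp contacts is stuck shut on its gasket. Swing the lamp arm to the left by its knob until no part of the lamp hangs over the box, then pull the lid up by its handle until the seal lets go, and finish holding the lid slightly open at about 15 degrees: still gripping it, never letting it fly up past 30 degrees. The lamp stays swung clear and the other things on the table stay where they are.

Things in the scene. Friction and masses are not known exactly. Their poses are not given: they have to be found in the camera images.
- drybox: Grey plastic box fixed to the table, 180 (x) x 200 (y) x 80 mm high, closed by a flat grey lid. Origin: centre of its underside. Its own x points from the handle side to the hinge side (away from the robot, give or take 0.2 rad of yaw), y to the left, z up.
- lid (a joint): Hinge angle of the lid, rad: 0 shut, grows as the handle side goes up (0.26 = 15 degrees). The hinge runs along the box's y, at the far top edge. The lid weighs about 0.35 kg and falls shut if let go. The sticky seal resists most at 0.03 to 0.05 rad (a pull of about 12 N straight up at the handle, weight included); it has let go by 0.15 rad, beyond which only the weight of the lid is left (about 2 N at the handle). Stop at 0.6.
- lid_handle (a point): Middle of the lid's handle: a round level steel bar, 12 mm thick and 104 mm long, along the box's y, on two 10 mm posts 94 mm apart. The bar's centre line is 128 mm above the table when shut, 36 mm above the lid's top (the lid is 12 mm thick), and lies 155 mm in front of the hinge line (25 mm behind the box's front edge). Clear space under the bar: 30 mm. It turns with the lid about point lid_hinge.
- lid_hinge (a point): Point on the lid's hinge line, midway along it, 80 mm above the table; with the lid shut the handle's bar is 155 mm from it towards the robot and 48 mm higher.
- lamp_arm (a joint): Swing angle of the lamp's arm about its upright post, rad: grows clockwise seen from above, that is as the lamp head swings from over the box to the left (+y) and round. It starts between about -0.2 and 0.1, stops are at -0.25 and 1.45; at 1.0 the head is well clear of the box. Light friction (about 0.6 N at the knob); it stays where it is left.
- lamp_knob (a point): Middle of the black upright knob on top of the lamp head, to hold or push the lamp by: a cylinder 22 mm in diameter, standing 50 mm clear above the head, its top at 279 mm, this point at 257 mm above the table. Straight below it is the white round head, 90 mm in diameter, its underside 177 mm above the table. The knob is 250 mm from the pivot.
- lamp_pivot (a point): Point on the vertical axis of the lamp's post, at the height of the arm, 217 mm above the table; nothing of the post stands higher than 240 mm. The post stands on a 100 mm round foot left of and behind the box.
- tape: Roll of tape lying flat, 104 mm in diameter, 48 mm high, right of the box. Leave alone. Origin: centre of its underside (so for all the following).
- marker: Marker pen, 130 x 15 mm, 15 mm high, in front of the box. Leave alone.
- connector: Small connector, 70 x 30 mm, 22 mm high, left of the box. Leave alone.
- cup: Open plastic cup, 84 mm in diameter, 90 mm high, to the right. Leave alone.
- jar: Small jar with a screw cap, 60 mm in diameter, 80 mm high, to the right. Leave alone.
- pliers: Pliers lying flat, about 180 x 60 mm, 12 mm high, front left. Leave alone.
- meter: Multimeter lying flat, 170 x 85 mm, 44 mm high with its dial, to the left. Leave alone.
- screwdriver: Screwdriver lying flat, front right. Leave alone.

How it is judged:
By the outcome, as a careful person would: the job done as asked, in the order asked, and still so for the second after the job is handed in, while the arm keeps its last pose, push and grip.
It also fails if it takes over 53 s, if anything falls off the work surface, if the arm or the gripper's body presses on something with over 40 N, if the wrist force passes 120 N, or if a joint passes its speed limit or range.

## Working session

There is one attempt and no reset: what is moved stays moved. The work goes in short steps, Python scripts to look and compute and a tool call to move; the robot and the scene stay as the last step left them, time stands still between calls to the robot, and variables do not carry over. Pictures are saved under pics/ and viewed, at most 10 in all, crops included, and the job is handed in when it is done.

Besides the shell and the picture viewer there is one more tool, called after ">>>" as name([rows], argument=value, ...), one row to a line, values as JSON. move_arm: Moves the arm, as the interface text tells. Its arguments: {"type":"object","properties":{"motion":{"type":"array","items":{"type":"array","items":{"type":"number"}}},"gripper":{"type":"number"},"squeeze":{"type":"number"}},"required":["motion"]}

```bash
mkdir -p pics; cat > h.py <<'E'
import numpy as np, cv2
from bench import telemetry, cams, job, find_in
def ray(c,u,v):
    K=np.array(c["intrinsics"]);d=np.array([(u-K[0,2])/K[0,0],(v-K[1,2])/K[1,1]])
    s=d.copy()
    for _ in range(20): s=d/(1+c["k1"]*(s@s))
    R=np.array(c["R"]);return -R.T@np.array(c["t"]),R.T@np.array([s[0],s[1],1])
def atz(c,u,v,z):
    o,d=ray(c,u,v);return o+d*(z-o[2])/d[2]
def proj(c,X):
    p=np.array(c["R"])@np.array(X)+np.array(c["t"]);s=p[:2]/p[2];s=s*(1+c["k1"]*(s@s))
    K=np.array(c["intrinsics"]);return np.array([K[0,0]*s[0]+K[0,2],K[1,1]*s[1]+K[1,2]])
def tri(c1,p1,c2,p2):
    A=np.zeros((3,3));b=np.zeros(3)
    for c,p in((c1,p1),(c2,p2)):
        o,d=ray(c,*p);d/=np.linalg.norm(d);M=np.eye(3)-np.outer(d,d);A+=M;b+=M@o
    return np.linalg.solve(A,b)
E
python3 - <<'E'
from h import *
for n in("top","side"):
    c=cams.camera(n);cv2.imwrite(f"pics/{n}0.png",cv2.resize(c["pixels"],(800,600)))
    print(n,"origin",(-np.array(c["R"]).T@np.array(c["t"])).round(3),c["k1"])
    for l in("drybox","lid_handle","lamp_knob","lamp_arm","lamp_pivot"):
        print(l,[(np.round(r["rect"],1).tolist(),round(r["confidence"],2)) for r in find_in(l,n)[:2]])
print(telemetry.get_obs())
E
```

```text
top origin [0.225 0.014 1.719] 0.03352311977648329
drybox [([240.5, 143.8, 309.6, 208.7], 0.73)]
lid_handle [([241.2, 147.8, 308.1, 210.4], 0.73), ([306.2, 182.1, 339.7, 208.8], 0.71)]
lamp_knob [([224.0, 103.1, 293.2, 181.1], 0.73)]
lamp_arm [([223.5, 103.8, 291.4, 182.2], 0.76)]
lamp_pivot [([221.5, 102.8, 293.5, 182.0], 0.97)]
side origin [-0.245  0.865  1.122] -0.02979298955334371
drybox [([216.1, 170.5, 289.2, 231.4], 0.63)]
lid_handle [([218.6, 173.9, 289.3, 215.8], 0.66)]
lamp_knob [([179.7, 142.9, 267.2, 173.9], 0.67), ([270.1, 217.8, 283.4, 238.7], 0.48)]
lamp_arm [([177.7, 143.1, 270.8, 172.9], 0.56)]
lamp_pivot [([184.8, 142.9, 263.0, 177.4], 0.86)]
{'time': 0.6, 'qpos': array([-1.37796449e+00,  2.86250030e-01,  1.57667196e+00, -8.49241091e-06,
        1.27859807e+00, -1.50036582e-01]), 'dq': array([ 0.00162892, -0.00014302, -0.00043585, -0.0003174 ,  0.00104669,
       -0.00062656]), 'tau': array([-1.61599451e-04, -4.05665481e+01, -2.92740244e+01, -1.01988805e-04,
        6.63928422e-04, -4.69486039e-06]), 'ee_pos': array([ 0.22693063, -0.6357088 ,  0.23137342]), 'orientation': array([ 9.85340901e-01,  1.70596915e-01, -3.28876159e-06,  3.63739596e-05]), 'force': array([ 0.2589574 , -0.28623466, -0.39258097]), 'ft_torque': array([-0.00489376,  0.01857916, -0.02484003]), 'grasp_force': 0.0, 'opening': 0.08505446107602914}
```

View pics/top0.png

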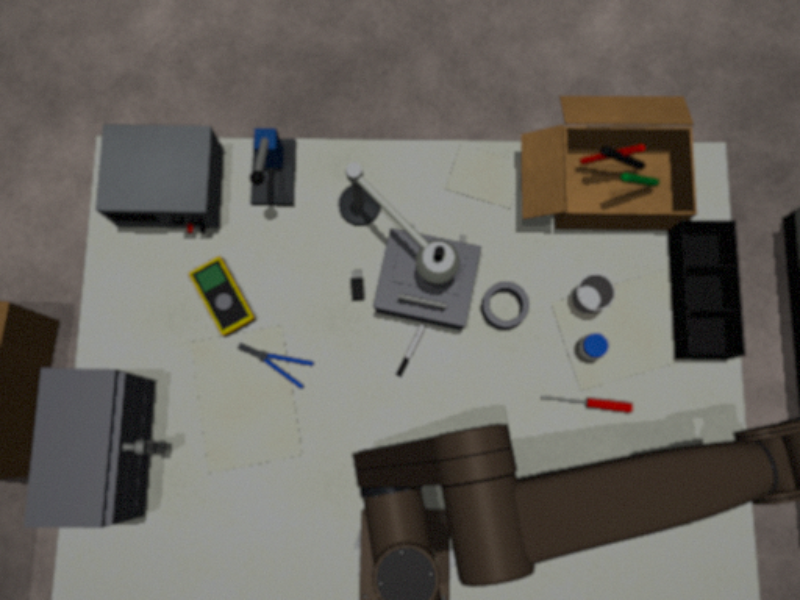

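View pics/side0.png

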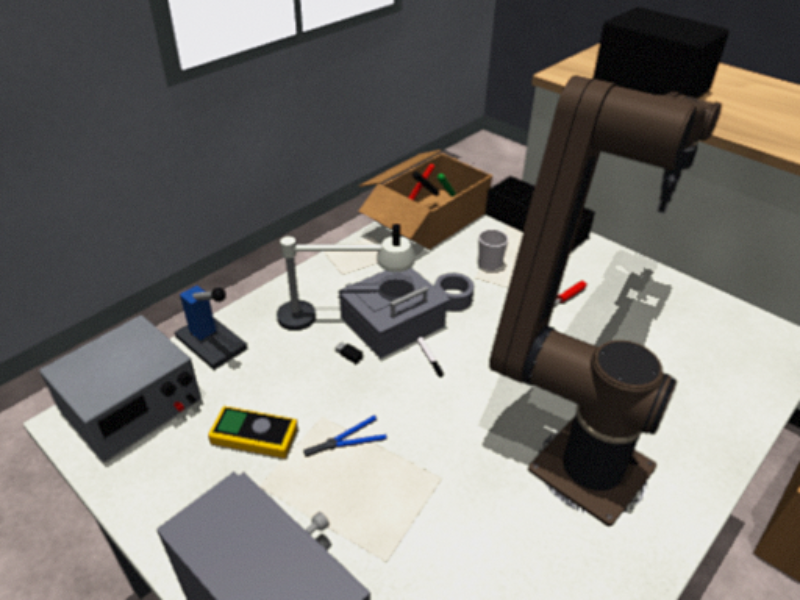

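The top view (800 px scale) shows the lamp knob near (438,254), the pivot cap near (354,172) and the handle bar from (399,299) to (446,308). In the side view the knob is near (396,235) and the bar runs from (391,302) to (426,290). I'll zoom in on one crop from each view.

```bash
python3 - <<'E'
from h import *
a=cams.camera("top")["pixels"][95:215,215:335];b=cams.camera("side")["pixels"][130:240,170:300]
im=np.hstack([cv2.resize(a,(400,400),interpolation=2),cv2.resize(b,(400,338),interpolation=2) if 0 else cv2.copyMakeBorder(cv2.resize(b,(400,338),interpolation=2),0,62,0,0,0)])
cv2.imwrite("pics/crop1.png",im)
c=cams.camera("top");d=cams.camera("side")
s=1.5625
k=tri(c,(438/s,250/s),d,(396/s,228/s));print("knob",k)
print("knob z",atz(c,438/s,252/s,.275))
print("pivot",atz(c,354/s,171/s,.24),atz(d,288/s,241/s,.24))
for u,v in((399,299),(446,308)):print("top h",atz(c,u/s,v/s,.134))
for u,v in((391,301),(426,290)):print("side h",atz(d,u/s,v/s,.128))
E
```

```text
knob [ 0.60180568 -0.05996154  0.27392969]
knob z [ 0.59827878 -0.05940852  0.275     ]
pivot [0.77562243 0.11081894 0.24      ] [0.77743338 0.11414027 0.24      ]
top h [0.53111603 0.01570597 0.134     ]
top h [ 0.51302547 -0.08381529  0.134     ]
side h [0.55004219 0.00836438 0.128     ]
side h [ 0.51788759 -0.07832748  0.128     ]
```

View pics/crop1.png

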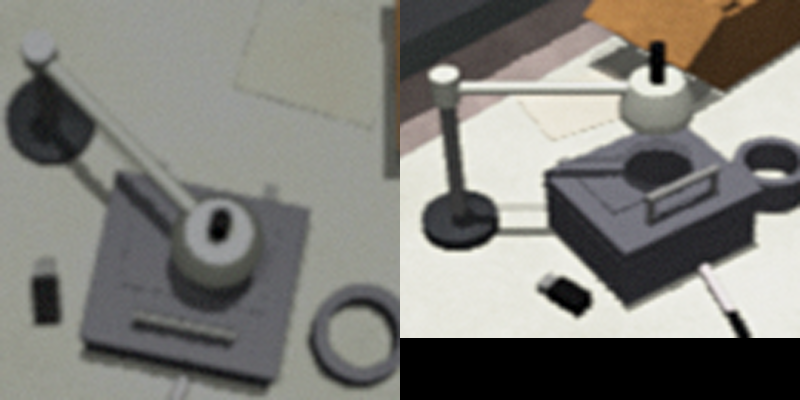

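The crop agrees with the first reading. The knob is at about (0.600,-0.061), 0.246 m from the pivot at (0.776,0.112), against 0.250 expected. The handle centre is near (0.525,-0.034) with a yaw of about -0.18. I'll hover above the knob now, keeping the tool's yaw.

>>> move_arm([
  [2.7,-2.1,-1,0],
  [2.7,-2.1,-1,0],
  [2.7,-2.1,-1,0],
  [2.7,-2.1,-1,0],
  [2.7,-2.1,-1,0],
  [2.7,-2.1,-1,0],
  [2.7,-2.1,-1,0],
  [2.7,-2.1,-1,0],
  [2.7,-2.1,-1,0],
  [2.7,-2.1,-1,0],
], gripper=8.5, squeeze=25)

```text
time: 1.8
ee_pos: [0.4112, -0.3459, 0.332]
orientation: [0.985, 0.17, 0.0, 0.0]
force: [0.4, 0.0, -0.3]
opening: 0.0851
grasp_force: 0.0
```

>>> move_arm([
  [2.7,-2.1,0,0],
  [2.7,-2.1,0,0],
  [2.7,-2.1,0,0],
  [2.7,-2.1,0,0],
  [2.7,-2.1,0,0],
  [2.7,-2.1,0,0],
  [2.7,-2.1,0,0],
  [2.7,-2.1,0,0],
  [2.8,-2.0,0,0],
  [0,0,0,0],
])

```text
time: 2.8
ee_pos: [0.5785, -0.0851, 0.3312]
orientation: [0.985, 0.173, 0.0, -0.001]
force: [-1.1, -0.5, 0.7]
opening: 0.085
grasp_force: 0.0
```

```bash
python3 - <<'E'
from h import *
c=cams.camera("top");d=cams.camera("side")
o=telemetry.get_obs();print(o["time"],o["ee_pos"],o["orientation"])
print("handle",tri(c,(254.9,191.0),d,(251.9,196.6)),tri(c,(285.8,196.1),d,(273,185.9)))
a=c["pixels"][95:215,215:335];b=d["pixels"][90:220,170:300]
cv2.imwrite("pics/crop2.png",np.hstack([cv2.resize(x,(400,400),interpolation=2) for x in(a,b)]))
E
```

```text
2.9 [ 0.57727379 -0.08766609  0.33122761] [ 9.85210137e-01  1.71350192e-01 -2.71702586e-04  1.54665710e-04]
handle [0.53395788 0.01709943 0.12422488] [ 0.51995054 -0.08512152  0.12100429]
```

View pics/crop2.png

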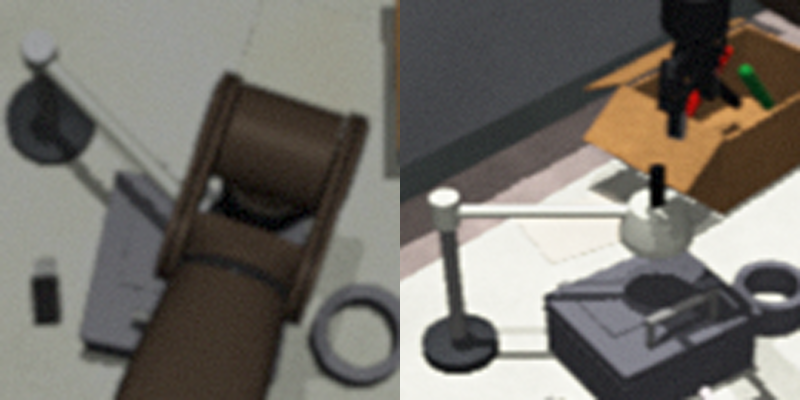

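In the crop the gripper is above the knob and just to its right, which matches the offset I computed. I'll centre it, descend and close.

>>> move_arm([
  [1.5,-0.9,0,0],
  [1.6,-0.9,0,0],
  [0,0,1.5,0],
  [0,0,1.5,0],
  [0,0,1.5,0],
  [0,0,1.5,0],
  [0,0,1.5,0],
  [0,0,1.5,0],
  [0,0,0,0],
  [0,0,0,0],
])

```text
time: 3.9
ee_pos: [0.6003, -0.0608, 0.241]
orientation: [0.985, 0.17, -0.0, -0.0]
force: [-0.4, -1.0, 0.3]
opening: 0.0849
grasp_force: 0.0
```

>>> move_arm([
  [0,0,0,0],
  [0,0,0,0],
  [0,0,0,0],
  [0,0,0,0],
  [0,0,0,0],
  [0,0,0,0],
  [0,0,0,0],
  [0,0,0,0],
  [0,0,0,0],
  [0,0,0,0],
], gripper=0)

```text
time: 4.9
ee_pos: [0.6006, -0.0607, 0.2419]
orientation: [0.985, 0.171, 0.0, 0.0]
force: [0.1, 2.2, 3.6]
opening: 0.0212
grasp_force: 25.9
```

The knob is gripped: opening 21 mm, grip 26 N. Next I'll compute the arc.

```bash
python3 - <<'E'
from h import *
P=np.array([.777,.113]);K=np.array([.6005,-.0607]);v=K-P;print(np.hypot(*v))
q=telemetry.get_obs()["orientation"];tx=np.array([q[0]**2-q[1]**2,2*q[0]*q[1]]);ty=np.array([tx[1],-tx[0]])
p=K
for i in range(1,31):
    a=-1.25*i/30;n=P+np.array([[np.cos(a),-np.sin(a)],[np.sin(a),np.cos(a)]])@v
    d=(n-p)*100;print([round(d@tx,2),round(d@ty,2),0,0],end=", ");p=n
    if i%10==0:print(n)
E
```

```text
0.24763670971808682
[np.float64(-0.41), np.float64(-0.94), 0, 0], [np.float64(-0.38), np.float64(-0.96), 0, 0], [np.float64(-0.33), np.float64(-0.98), 0, 0], [np.float64(-0.29), np.float64(-0.99), 0, 0], [np.float64(-0.25), np.float64(-1.0), 0, 0], [np.float64(-0.21), np.float64(-1.01), 0, 0], [np.float64(-0.17), np.float64(-1.02), 0, 0], [np.float64(-0.13), np.float64(-1.02), 0, 0], [np.float64(-0.08), np.float64(-1.03), 0, 0], [np.float64(-0.04), np.float64(-1.03), 0, 0], [0.54530188 0.02559336]
[np.float64(0.0), np.float64(-1.03), 0, 0], [np.float64(0.05), np.float64(-1.03), 0, 0], [np.float64(0.09), np.float64(-1.03), 0, 0], [np.float64(0.13), np.float64(-1.02), 0, 0], [np.float64(0.17), np.float64(-1.02), 0, 0], [np.float64(0.22), np.float64(-1.01), 0, 0], [np.float64(0.26), np.float64(-1.0), 0, 0], [np.float64(0.3), np.float64(-0.99), 0, 0], [np.float64(0.34), np.float64(-0.97), 0, 0], [np.float64(0.38), np.float64(-0.96), 0, 0], [0.52975052 0.12684321]
[np.float64(0.42), np.float64(-0.94), 0, 0], [np.float64(0.46), np.float64(-0.92), 0, 0], [np.float64(0.5), np.float64(-0.9), 0, 0], [np.float64(0.53), np.float64(-0.88), 0, 0], [np.float64(0.57), np.float64(-0.86), 0, 0], [np.float64(0.61), np.float64(-0.83), 0, 0], [np.float64(0.64), np.float64(-0.81), 0, 0], [np.float64(0.67), np.float64(-0.78), 0, 0], [np.float64(0.71), np.float64(-0.75), 0, 0], [np.float64(0.74), np.float64(-0.72), 0, 0], [0.55650697 0.22572429]
```

>>> move_arm([
  [-0.41,-0.94,0,0],
  [-0.38,-0.96,0,0],
  [-0.33,-0.98,0,0],
  [-0.29,-0.99,0,0],
  [-0.25,-1.0,0,0],
  [-0.21,-1.01,0,0],
  [-0.17,-1.02,0,0],
  [-0.13,-1.02,0,0],
  [-0.08,-1.03,0,0],
  [-0.04,-1.03,0,0],
])

```text
time: 5.9
ee_pos: [0.5445, 0.0263, 0.2416]
orientation: [0.985, 0.17, -0.0, 0.0]
force: [-5.1, -4.2, 4.4]
opening: 0.0214
grasp_force: 26.3
```

>>> move_arm([
  [0,-1.03,0,0],
  [0.05,-1.03,0,0],
  [0.09,-1.03,0,0],
  [0.13,-1.02,0,0],
  [0.17,-1.02,0,0],
  [0.22,-1.01,0,0],
  [0.26,-1.0,0,0],
  [0.3,-0.99,0,0],
  [0.34,-0.97,0,0],
  [0.38,-0.96,0,0],
])

```text
time: 6.9
ee_pos: [0.5294, 0.1278, 0.2413]
orientation: [0.985, 0.171, -0.0, -0.0]
force: [-2.9, -2.4, 5.2]
opening: 0.0216
grasp_force: 26.2
```

>>> move_arm([
  [0.42,-0.94,0,0],
  [0.46,-0.92,0,0],
  [0.5,-0.9,0,0],
  [0.53,-0.88,0,0],
  [0.57,-0.86,0,0],
  [0.61,-0.83,0,0],
  [0.64,-0.81,0,0],
  [0.67,-0.78,0,0],
  [0.71,-0.75,0,0],
  [0.74,-0.72,0,0],
])

```text
time: 7.9
ee_pos: [0.5569, 0.2263, 0.2411]
orientation: [0.985, 0.171, -0.0, 0.0]
force: [-0.9, -1.6, 5.1]
opening: 0.0215
grasp_force: 26.3
```

>>> move_arm([
  [0,0,0,0],
  [0,0,0,0],
  [0,0,0,0],
  [0,0,0,0],
  [0,0,0,0],
  [0,0,0,0],
  [0,0,-1.2,0],
  [0,0,-2,0],
  [0,0,-3,0],
  [0,0,-3,0],
], gripper=8.5)

```text
time: 8.9
ee_pos: [0.5565, 0.2255, 0.335]
orientation: [0.985, 0.171, 0.0, -0.0]
force: [0.3, 0.0, -0.2]
opening: 0.0851
grasp_force: 0.0
```

>>> move_arm([
  [0,0,0,-7.6],
  [0,0,0,-7.6],
  [0,0,0,-7.6],
  [0,0,0,-7.6],
  [0,0,0,-7.6],
  [0,0,0,-7.6],
  [0,0,0,-7.6],
  [0,0,0,-7.6],
  [0,0,0,0],
  [0,0,0,0],
])

```text
time: 9.9
ee_pos: [0.5567, 0.2255, 0.3341]
orientation: [0.764, 0.645, 0.0, 0.0]
force: [-0.8, -0.0, 0.1]
opening: 0.0851
grasp_force: 0.0
```

```bash
python3 - <<'E'
from h import *
c=cams.camera("top");d=cams.camera("side")
o=telemetry.get_obs();q=o["orientation"];print(o["time"],o["ee_pos"],"yaw_y",np.arctan2(q[1]**2-q[0]**2,2*q[0]*q[1]),o["qpos"])
a=c["pixels"][145:215,235:315];b=d["pixels"][155:225,215:295]
cv2.imwrite("pics/crop3.png",np.hstack([cv2.resize(x,(400,350),interpolation=2) for x in(a,b)]))
E
```

```text
10.0 [0.55666938 0.22551291 0.33377586] yaw_y -0.1687317614222685 [ 2.16112445e-01  6.26986991e-02  1.64644340e+00 -7.20494429e-06
  1.43192296e+00  3.84845201e-01]
```

View pics/crop3.png

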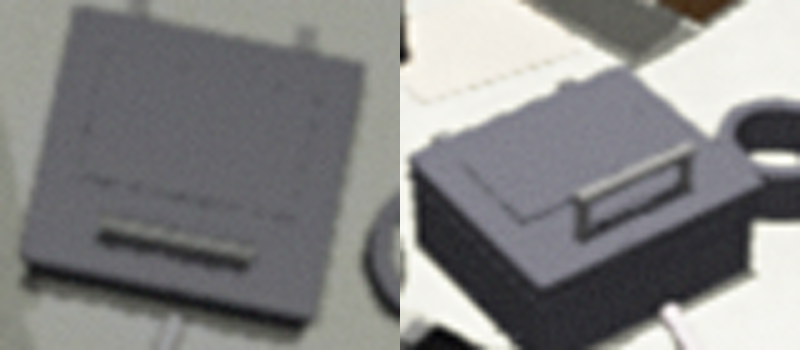

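The lamp is clear of the box and the lid is fully visible. In the top crop (5x) the bar runs from (102,228) to (252,254) and the lid corners are (77,8), (362,65), (308,318) and (25,258). In the side crop the bar runs from (577,197) to (692,150).

```bash
python3 - <<'E'
from h import *
c=cams.camera("top");d=cams.camera("side")
t=lambda u,v:(235+u/5-.4,145+v/5-.4); s=lambda u,v:(215+(u-400)/5-.4,155+v/5-.4)
C=[atz(c,*t(*p),.092)[:2] for p in((77,8),(362,65),(308,318),(25,258))]
print(np.round(C,4));m=np.mean(C,0);print("lid c",m)
yl=(C[0]-C[1])+(C[3]-C[2]);xl=(C[0]-C[3])+(C[1]-C[2]);print("yaw",np.arctan2(-yl[0],yl[1]),np.arctan2(xl[1],xl[0]),np.hypot(*yl)/2,np.hypot(*xl)/2)
yw=np.arctan2(-yl[0],yl[1]);print("handle from lid",m-.065*np.array([np.cos(yw),np.sin(yw)]))
T=[atz(c,*t(*p),.130)[:2] for p in((102,228),(252,254))];S=[atz(d,*s(*p),.130)[:2] for p in((577,197),(692,150))]
for B in(T,S):print(np.round(B,4),np.mean(B,0),np.arctan2(-(B[0]-B[1])[0],(B[0]-B[1])[1]))
for r in(find_in("lid","top")[:1]+find_in("lamp_arm","top")[:1]):print(r)
E
```

```text
[[ 0.6981  0.0363]
 [ 0.6598 -0.1603]
 [ 0.4832 -0.1227]
 [ 0.5218  0.069 ]]
lid c [ 0.59071424 -0.04443276]
yaw -0.19572558611957938 -0.19679423603926371 0.19794654087714117 0.17991119161754726
handle from lid [ 0.52695529 -0.03179167]
[[ 0.5358  0.017 ]
 [ 0.5195 -0.0826]] [ 0.52765968 -0.03282291] -0.16203059285553936
[[ 0.5439  0.0162]
 [ 0.5192 -0.0818]] [ 0.53155041 -0.03278378] -0.24668114495903412
{'rect': [236.3, 146.9, 307.4, 205.9], 'confidence': 0.79}
{'rect': [196.0, 103.9, 231.8, 184.1], 'confidence': 0.88}
```

The handle is at (0.528,-0.0325) with a yaw of -0.195, and the lid measures 198 x 180 mm as it should. I'll move above it.

>>> move_arm([
  [0,0,0,1.5],
  [-3.2,0.3,0,0],
  [-3.2,0.3,0,0],
  [-3.2,0.3,0,0],
  [-3.2,0.3,0,0],
  [-3.2,0.3,0,0],
  [-3.3,0.2,0,0],
  [-3.3,0.2,0,0],
  [-3.3,0.2,0,0],
  [0,0,0,0],
])

```text
time: 11.2
ee_pos: [0.5272, -0.0357, 0.3333]
orientation: [0.774, 0.633, -0.0, 0.0]
force: [-0.4, 0.1, 0.4]
opening: 0.0851
grasp_force: 0.0
```

>>> move_arm([
  [0,0,2,0],
  [0,0,2,0],
  [0,0,2,0],
  [0,0,2,0],
  [0,0,2,0],
  [0,0,2,0],
  [0,0,2,0],
  [0,0,2,0],
  [0,0,0,0],
  [0,0,0,0],
])

```text
time: 12.2
ee_pos: [0.5276, -0.0322, 0.1735]
orientation: [0.772, 0.636, -0.0, -0.0]
force: [-0.4, 0.2, 0.3]
opening: 0.0852
grasp_force: 0.0
```

>>> move_arm([
  [0,0,1,0],
  [0,0,1,0],
  [0,0,1,0],
  [0,0,1,0],
  [0,0,1,0],
  [0,0,0.8,0],
  [0,0,0.5,0],
  [0,0,0,0],
  [0,0,0,0],
  [0,0,0,0],
])

```text
time: 13.2
ee_pos: [0.528, -0.0328, 0.1109]
orientation: [0.772, 0.636, 0.0, 0.0]
force: [0.4, 0.1, -0.9]
opening: 0.0851
grasp_force: 0.0
```

>>> move_arm([
  [0,0,0,0],
  [0,0,0,0],
  [0,0,0,0],
  [0,0,0,0],
  [0,0,0,0],
  [0,0,0,0],
  [0,0,0,0],
  [0,0,0,0],
  [0,0,0,0],
  [0,0,0,0],
], gripper=0, squeeze=25)

```text
time: 14.2
ee_pos: [0.5317, -0.0335, 0.1114]
orientation: [0.772, 0.635, 0.004, 0.005]
force: [12.2, -0.9, -6.3]
opening: 0.0112
grasp_force: 25.4
```

The grip is on the bar (opening 11 mm). The bar sits about 4 mm further towards +x than estimated, so I'll relieve that and tighten the grip.

>>> move_arm([
  [0,0.2,0,0],
  [0,0.2,0,0],
  [0,0,0,0],
  [0,0,0,0],
  [0,0,0,0],
  [0,0,0,0],
  [0,0,0,0],
  [0,0,0,0],
  [0,0,0,0],
  [0,0,0,0],
], squeeze=80)

```text
time: 15.2
ee_pos: [0.5315, -0.0335, 0.1107]
orientation: [0.772, 0.636, 0.0, 0.0]
force: [-1.5, -0.1, 6.3]
opening: 0.0097
grasp_force: 78.7
```

```bash
python3 - <<'E'
import numpy as np
f=lambda t:np.array([-.155*np.cos(t)+.048*np.sin(t),.155*np.sin(t)+.048*np.cos(t)])*100
for t in np.arange(.0,.281,.02):print(round(t,2),(f(t)-f(0)).round(2))
E
```

```text
0.0 [0. 0.]
0.02 [0.1  0.31]
0.04 [0.2  0.62]
0.06 [0.32 0.92]
0.08 [0.43 1.22]
0.1 [0.56 1.52]
0.12 [0.69 1.82]
0.14 [0.82 2.12]
0.16 [0.96 2.41]
0.18 [1.11 2.7 ]
0.2 [1.26 2.98]
0.22 [1.42 3.27]
0.24 [1.59 3.55]
0.26 [1.75 3.82]
0.28 [1.93 4.1 ]
```

>>> move_arm([
  [0,0.05,-0.16,0],
  [0,0.05,-0.15,0],
  [0,0.05,-0.16,0],
  [0,0.05,-0.15,0],
  [0,0.06,-0.15,0],
  [0,0.06,-0.15,0],
  [0,0.06,-0.15,0],
  [0,0.06,-0.15,0],
  [0,0.06,-0.15,0],
  [0,0.06,-0.15,0],
])

```text
time: 16.2
ee_pos: [0.5353, -0.0344, 0.1228]
orientation: [0.772, 0.636, -0.001, -0.002]
force: [6.4, -1.8, -16.0]
opening: 0.0093
grasp_force: 77.6
```

>>> move_arm([
  [0,0.06,-0.15,0],
  [0,0.06,-0.15,0],
  [0,0.07,-0.15,0],
  [0,0.07,-0.15,0],
  [0,0.07,-0.15,0],
  [0,0.07,-0.15,0],
  [0,0.07,-0.15,0],
  [0,0.07,-0.15,0],
  [0,0,0,0],
  [0,0,0,0],
])

```text
time: 17.2
ee_pos: [0.5423, -0.0358, 0.1387]
orientation: [0.772, 0.636, -0.0, 0.0]
force: [-3.5, -1.6, -0.7]
opening: 0.0096
grasp_force: 78.5
```

```bash
python3 - <<'E'
from h import *
d=cams.camera("side");o=telemetry.get_obs();print(o["time"],o["ee_pos"],o["force"],o["ft_torque"])
cv2.imwrite("pics/side4.png",cv2.resize(d["pixels"][120:240,180:340],(800,600),interpolation=2))
E
```

```text
17.25 [ 0.54227474 -0.03578749  0.13856391] [-3.71735812 -2.00312401  0.80962376] [-0.34162676  0.70161728 -0.03633079]
```

View pics/side4.png

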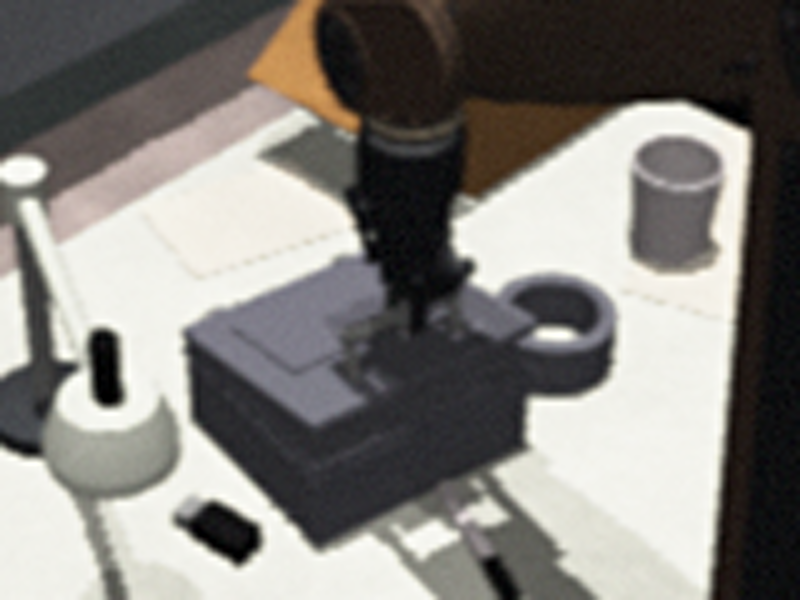

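The crop shows the lid raised off the box, with the bar still held and the lamp clear on the left (knob near (105,365)). By height it stands at about 0.186 rad, so I'll go on along the arc to 0.26.

>>> move_arm([
  [0,0.08,-0.15,0],
  [0,0.08,-0.15,0],
  [0,0.08,-0.15,0],
  [0,0.08,-0.15,0],
  [0,0.09,-0.14,0],
  [0,0.09,-0.14,0],
  [0,0.09,-0.14,0],
  [0,0,0,0],
  [0,0,0,0],
  [0,0,0,0],
])

```text
time: 18.25
ee_pos: [0.5468, -0.0367, 0.1471]
orientation: [0.772, 0.636, -0.002, -0.001]
force: [-4.9, -3.4, -2.4]
opening: 0.0095
grasp_force: 78.3
```

```bash
python3 - <<'E'
from h import *
d=cams.camera("side");c=cams.camera("top");o=telemetry.get_obs();print(o["time"],o["ee_pos"],o["force"],o["grasp_force"])
cv2.imwrite("pics/side5.png",cv2.resize(d["pixels"][160:240,205:305],(800,600),interpolation=2))
cv2.imwrite("pics/top5.png",cv2.resize(c["pixels"][90:250,120:400],(800,460),interpolation=2))
# expected front-left lid corner (top) in the crop per angle
yw=-.195;ex=np.array([np.cos(yw),np.sin(yw),0]);ey=np.array([-np.sin(yw),np.cos(yw),0])
H=np.array([.5325,-.0335,0])+.155*ex+[0,0,.08]
for t in(0,.15,.2,.23,.26,.29,.32):
    r=[]
    for s in(1,-1):
        x=-.18*np.cos(t)+.012*np.sin(t);z=.18*np.sin(t)+.012*np.cos(t)
        r+=[((proj(d,H+ex*x+[0,0,z]+ey*.1*s)-[204.5,159.5])*[8,7.5]).round(0)]
    print(t,r)
E
```

```text
18.35 [ 0.54680293 -0.03666924  0.14709493] [-5.17765608 -2.92556672 -1.91363983] 78.2511556148529
0 [array([308., 387.]), array([656., 233.])]
0.15 [array([303., 341.]), array([654., 188.])]
0.2 [array([300., 325.]), array([653., 172.])]
0.23 [array([298., 315.]), array([651., 162.])]
0.26 [array([296., 305.]), array([650., 152.])]
0.29 [array([294., 295.]), array([648., 142.])]
0.32 [array([291., 284.]), array([646., 132.])]
```

View pics/side5.png

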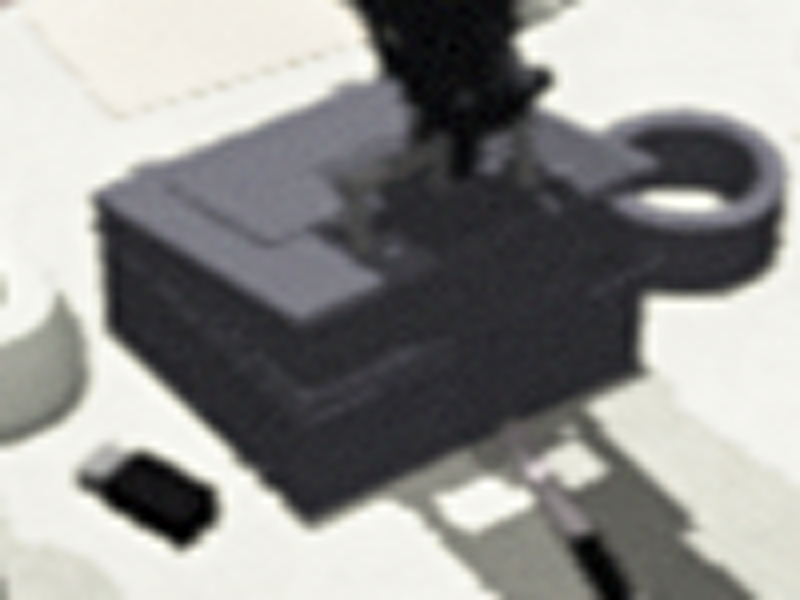

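View pics/top5.png

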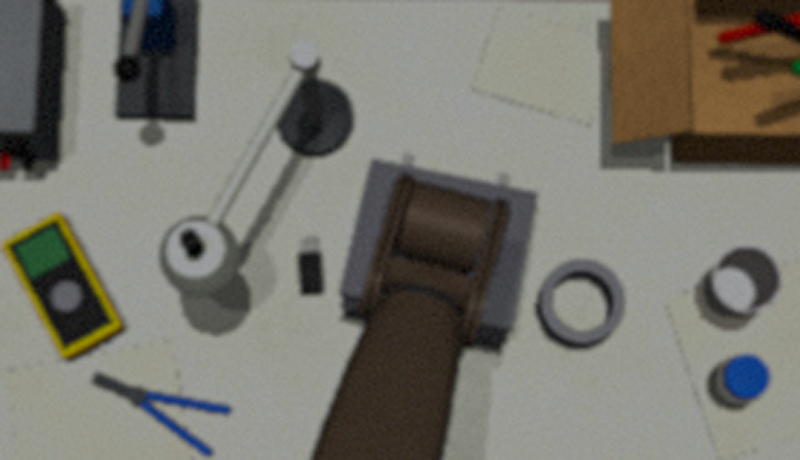

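The front-left lid corner is at (300,325). Corrected for the 14 px bias measured with the lid shut, that gives about 0.24 rad, and the TCP rise gives 0.247. The top view shows the lamp well clear and nothing else moved. I'll make one small final nudge and settle.

>>> move_arm([
  [0,0.05,-0.1,0],
  [0,0.05,-0.1,0],
  [0,0,0,0],
  [0,0,0,0],
  [0,0,0,0],
  [0,0,0,0],
  [0,0,0,0],
  [0,0,0,0],
  [0,0,0,0],
  [0,0,0,0],
])

```text
time: 19.35
ee_pos: [0.5479, -0.0369, 0.149]
orientation: [0.772, 0.636, -0.001, -0.001]
force: [-4.3, -3.0, -3.5]
opening: 0.0093
grasp_force: 78.1
```

```bash
python3 -c "
from bench import *
o=telemetry.get_obs();print(o['ee_pos'],o['force'],o['grasp_force']);print(job.sign_off())"
```

```text
[ 0.5479176  -0.03688757  0.14899315] [-4.26179197 -3.01020543 -3.51232011] 78.11110854148865
the job is handed in; nothing more can be done
None
```

The job is handed in at about 19 s of the 53 s allowed: the lamp is swung clear to the left, the seal has let go, and the lid is gripped and held open at about 0.26 rad (15 degrees) by my estimate.

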